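# Load the vent housings into the check fixture

### The job

Load the check fixture: set the T-shaped and the L-shaped black vent housing, right side up, fully home in the foam pockets of their own shape, lowering them in rather than dropping them. When both are seated, turn the steel turn-button between the nests counter-clockwise to its stop, so that it lies square across and its ends cover both housings. Do not disturb the clip bin, the brush or the tape roll.

Things in the scene. Friction and masses are not known exactly. Their poses are not given: they have to be found in the camera images.
- housing_t: T-shaped black plastic housing, 110 to 225 g. Flange 22 mm thick: crossbar 40 (x) by 100 mm (y), plus a stem 40 mm wide from it out to x = 60, mid-way (y -20 to 20). On the flange a louvred collar to grip: 30 (x) by 40 (y) by 34 mm high (z 22 to 56), centred at x = 10, y = 0. Origin: underside, centre of the crossbar; z up. Starts flat on the bench.
- housing_l: L-shaped black plastic housing, 110 to 225 g. Flange 22 mm thick: crossbar 40 (x) by 100 mm (y), plus a stem 40 mm wide from it out to x = 60, at the +y end (y 10 to 50). On the flange a louvred collar to grip: 30 (x) by 40 (y) by 34 mm high (z 22 to 56), centred at x = 10, y = 0. Origin: underside, centre of the crossbar; z up. Starts flat on the bench.
- nest_t_pocket (a point): T-shaped pocket in a pale foam nest on the fixture: point on its floor (18 mm above the bench) where the T housing's origin lies when home, same axes. Outline of the flange with 2.5 mm to spare all round, 18 mm deep, rim with 5 mm 45-degree lead-in; flange then 4 mm proud. Nest x -35 to 75, y -65 to 65 mm. Left and right nests may be swapped.
- nest_l_pocket (a point): L-shaped pocket in a pale foam nest on the fixture: point on its floor (18 mm above the bench) where the L housing's origin lies when home, same axes. Outline of the flange with 2.5 mm to spare all round, 18 mm deep, rim with 5 mm 45-degree lead-in; flange then 4 mm proud. Nest x -35 to 75, y -65 to 65 mm. Left and right nests may be swapped.
- fixture: aluminium plate, 140 x 330 x 10 mm, fixed to the bench, bearing both nests and the turn-button's post. Origin: underside, on the post's axis; spans x -50 to 90, y -165 to 165. The pocket points lie at x = 0, y = +90 and -90 mm, with the plate's x direction.
- retainer (a joint): turn-button's angle about its vertical post (rad, grows counter-clockwise from above). 0: bar along the plate's x, in the gap between the nests (open); 1.571: at its stop, along the plate's y, ends over both housings. Starts 0.05 to 0.3. Friction about 0.06 N m; stays where left.
- retainer_grip (a point): turn-button's grip point, on the post's axis, 72 mm above the bench; x along the bar, z up. Steel bar 120 x 24 x 10 mm (44 to 54 mm above the bench; a seated flange's top is at 40) with an upright black grip rib on its middle, 50 mm along the bar, 14 thick, 54 to 84 mm above the bench.
- clip_bin: bystander: clear open plastic bin, 160 x 120 x 55 mm, with orange clips. Origin: centre of its underside.
- brush: bystander: hand brush lying on the bench. Origin: underside, near its middle.
- tape: bystander: roll of tape lying flat, 96 mm across, 24 mm high. Origin: centre of its underside.
There are look-alikes about, which are no part of the job. What is shaped like the housing_t but brown or green is not meant.

How it is judged:
On the way:
1. both housings are fully home in their own pockets while the turn-button is still open (under 0.7 rad) (horizontal distance between housing_t and nest_t_pocket below 0.007 m and z of housing_t in the frame of nest_t_pocket between -0.004 and 0.003 m and angle between the x axis of housing_t and the x axis of nest_t_pocket, either way round below 0.1 rad and angle between each of housing_t, housing_l's own z axis and vertical below 0.06 rad and horizontal distance between housing_l and nest_l_pocket below 0.007 m and z of housing_l in the frame of nest_l_pocket between -0.004 and 0.003 m and angle between the x axis of housing_l and the x axis of nest_l_pocket, either way round below 0.1 rad and value of joint retainer below 0.7 rad), for 0.2 s.
At the end, for the whole second after the job is handed in: Each housing rests fully home in the pocket of its own shape: origin within 7 mm sideways and 3 mm in height of the pocket point, aligned within 0.1 rad, tilted less than 0.06 rad; the turn-button is at 1.4 rad or more (stop at 1.571), over both; all at rest (horizontal distance between housing_t and nest_t_pocket below 0.007 m and z of housing_t in the frame of nest_t_pocket between -0.004 and 0.003 m and angle between the x axis of housing_t and the x axis of nest_t_pocket, either way round below 0.1 rad and angle between each of housing_t, housing_l's own z axis and vertical below 0.06 rad and horizontal distance between housing_l and nest_l_pocket below 0.007 m and z of housing_l in the frame of nest_l_pocket between -0.004 and 0.003 m and angle between the x axis of housing_l and the x axis of nest_l_pocket, either way round below 0.1 rad and value of joint retainer above 1.4 rad and velocity of joint retainer below 0.05 rad/s and linear speed of each of housing_t, housing_l below 0.02 m/s); the robot touches nothing.
It fails at once if the clip bin was disturbed (moved more than 30 mm) (distance of clip_bin from where it was at the start of the episode above 0.03 m).
It fails at once if the brush was disturbed (moved more than 30 mm) (distance of brush from where it was at the start of the episode above 0.03 m).
It fails at once if the tape roll was disturbed (moved more than 30 mm) (distance of tape from where it was at the start of the episode above 0.03 m).
It fails at once if the T-shaped housing was dropped (faster than 0.5 m/s out of the fingers' grip) (linear speed of housing_t above 0.5 m/s and contact force between the fingers and housing_t below 0.1 N).
It fails at once if the L-shaped housing was dropped (faster than 0.5 m/s out of the fingers' grip) (linear speed of housing_l above 0.5 m/s and contact force between the fingers and housing_l below 0.1 N).
It also fails if it takes over 67 s, if anything falls off the work surface, if the arm or the gripper's body presses on something with over 40 N, if the wrist force passes 120 N, or if a joint passes its speed limit or range.

### The arm

A 6-joint arm with a two-finger parallel gripper is mounted at the origin on the work surface. World frame = base frame: x ahead of the robot, y to its left, z up, the work surface at z = 0. Lengths are in m, angles in rad, forces in N, time in s.
With the tool pointing down it reaches from about 0.225 to 0.875 m from the base axis. Payload 3.4 kg.
Tool frame: the origin (TCP) lies at the very end of the fingers, on their centre line; the grasp point (between the pads) lies manip.grip_point_offset behind it (manip.grip_point_offset is the distance from the TCP to the grasp point, in m); z points along the fingers, y is the line along which they close (so a half turn about z gives the same grasp; the last joint's range is limited). The gripper opens to 85 mm and grips with 20 to 120 N. Pads are 22 mm wide; open, the fingers measure 114 mm over their backs; the gripper's body (76 mm by 85 mm) begins 54 mm behind the grasp point. The pads swing forward as they close: fully open they stand 13 mm farther back than shut.
Start: joints at [1.212, 0.276, 1.505, -0, 1.361, -0.121], TCP at [0.135, 0.559, 0.21] pointing down, gripper open.
Joint ranges: [-2.89, 2.89], [-0.75, 2.08], [0.22, 2.7], [-1.18, 4.32], [0.11, 2.71], [-2.7, 2.7]. Speed limits (rad/s): [2.57, 2.57, 3.14, 3.14, 3.14, 3.14].

### API

Orientations are given as a unit quaternion [w, x, y, z].
In Python, from rig import manip gives the robot as it stands.
- The arm moves only by the shell command python3 -m pendant 'ROWS' [FORCE]. ROWS is JSON, a list of rows, each an object of numbers: "jaw": the opening, from -1 (shut) to 1 (fully open); "tx", "ty", "tz": the shift along the world's x, y, z in cm; "ax", "ay", "az": the turn, a rotation vector about the world's x, y, z in degrees. In form: [{"jaw": .., "tx": .., "ty": .., "tz": .., "ax": .., "ay": .., "az": ..}, ...]. A call has 1 to 10 rows; each row is the pose to reach, as a shift and turn from the pose commanded when the call began; what a row does not reach only later rows make up. A row lasts 1/8 s, in which the tool goes at most 62.5 mm and 10.7 degrees, less where a joint would pass 70% of its speed; a pose out of reach is approached as far as the arm can. A call with a gripper value outside its range is refused whole. The fingers move at their own pace and stop on an object; FORCE is the grip in N (left out, the last holds). Time passes only in rows, so rows that repeat a pose let the fingers close. It gives the time, the measured TCP pose, the force, the opening and the grip force at its end, in the units of the state.
- manip.get_state(): the state, without advancing time (a new reading comes with each control period).
- manip.get_image(name): name is "scene" or "side" or "wrist"; returns a dict with "pixels" (384x512x3 uint8, blue, green, red), "depth" (384x512 float32, m along the optical axis (not along the pixel's ray), 0 where there is no reading), "fx", "fy", "cx", "cy" (pixels), "D" ([k1, k2, p1, p2, k3] as OpenCV has them; the pictures are not rectified), "pose" (4x4, takes a point from camera to world coordinates). Camera axes: x right, y down, z forward; pixel columns grow to the right and rows downward; lengths in m; the calibration is good to about 2 mm. A picture is of the moment at which its call begins.
- manip.sign_off(): hands the job in; it is judged then, once.
The state is a dict: "clock": time; "qpos": joint angles; "qd": joint speeds; "effort": joint torques, N m; "position": TCP position; "ee_rot": TCP orientation; "contact_force": force on the tool from outside, world axes, zero at the start; "moment": the same for the moment, N m; "width": finger opening in m; "gripper_force": force on a finger pad.
Only numpy, scipy, OpenCV 4.12 (cv2) and the standard library are available. Lean on these libraries where they do the work, as an engineer would, in place of code of your own. Each camera call takes 0.05 s, during which the arm holds its last target. There are 200 camera calls.

## Working session

There is one attempt and no reset: what is moved stays moved. The work goes in short steps, Python scripts to look and compute and a shell command to move; the robot and the scene stay as the last step left them, time stands still between calls to the robot, and variables do not carry over. Pictures are saved under pics/ and viewed, at most 10 in all, crops included, and the job is handed in when it is done.

```bash
mkdir -p pics; ls
cat > h.py <<'E'
import numpy as np, cv2
from rig import manip
def grab(n):
    im=manip.get_image(n); np.savez('%s.npz'%n,**{k:np.asarray(v) for k,v in im.items()}); return im
def K(im): return np.array([[im['fx'],0,im['cx']],[0,im['fy'],im['cy']],[0,0,1.]],float)
def ray(im,px):
    p=cv2.undistortPoints(np.array(px,float).reshape(-1,1,2),K(im),np.array(im['D'],float)).reshape(-1,2)
    d=np.c_[p,np.ones(len(p))]@im['pose'][:3,:3].T
    return im['pose'][:3,3],d
def plane(im,px,z):
    o,d=ray(im,px); return o+d*((z-o[2])/d[:,2])[:,None]
def depthpts(im):
    h,w=im['depth'].shape; u,v=np.meshgrid(np.arange(w),np.arange(h))
    o,d=ray(im,np.c_[u.ravel(),v.ravel()]); return (o+d*im['depth'].reshape(-1,1)).reshape(h,w,3)
def proj(im,P):
    T=np.linalg.inv(im['pose']); r=cv2.Rodrigues(T[:3,:3])[0]
    return cv2.projectPoints(np.array(P,float).reshape(-1,3),r,T[:3,3],K(im),np.array(im['D'],float))[0].reshape(-1,2)
E
python3 - <<'E'
from h import *
s=grab('scene');d=grab('side')
cv2.imwrite('pics/a.png',s['pixels']);cv2.imwrite('pics/b.png',d['pixels'])
for i in (s,d): print(i['pose'].round(3).tolist())
st=manip.get_state();print(st, manip.grip_point_offset)
E
```

```text
pics
[[-0.676, 0.578, -0.458, 1.066], [0.737, 0.541, -0.405, 0.311], [0.013, -0.611, -0.792, 0.993], [0.0, 0.0, 0.0, 1.0]]
[[0.876, -0.37, 0.311, 0.109], [-0.483, -0.665, 0.569, -0.972], [-0.004, -0.649, -0.761, 1.177], [0.0, 0.0, 0.0, 1.0]]
{'clock': 0.1, 'qpos': array([ 1.21199986e+00,  2.76554174e-01,  1.50600540e+00, -8.60931310e-06,
        1.36071834e+00, -1.20996272e-01]), 'qd': array([ 1.58496940e-04, -2.51815697e-03, -2.83213568e-03,  2.82714951e-05,
       -4.59021306e-04, -6.19914239e-04]), 'effort': array([ 9.11814805e-04, -4.17703700e+01, -2.46401489e+01, -2.03172640e-04,
        6.06825823e-03,  8.00862438e-06]), 'position': array([0.13527589, 0.55833585, 0.20921392]), 'ee_rot': array([-1.96121609e-04,  1.18619206e-01,  9.92939461e-01, -8.19498505e-04]), 'contact_force': array([ 0.00556766, -0.67690748,  0.20070874]), 'moment': array([-0.01649342,  0.02773537,  0.08668113]), 'gripper_force': 0.0, 'width': 0.08540401242133727} 0.0187
```

View pics/a.png

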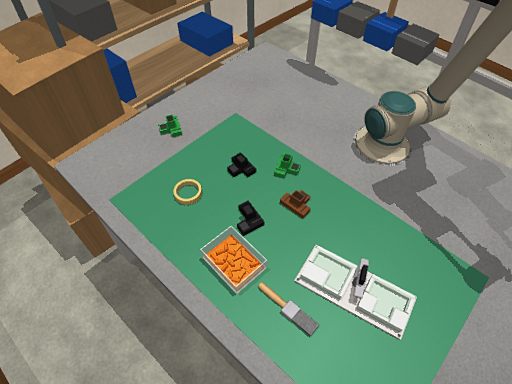

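View pics/b.png

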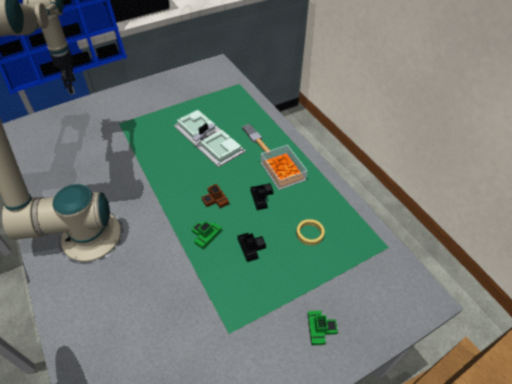

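Both views show the fixture at scene (357,290) and side (210,137). What could be taken for the housings, by scene pixel:
- black (241,165)
- black (250,217)
- brown T (295,203)
- green (287,165)
- green (170,126)

Only the two black ones fit the description. Next I'll crop them to tell T from L, and crop the nests as well.

Run:
```python
from h import *
s=dict(np.load('scene.npz'));d=dict(np.load('side.npz'))
a=cv2.resize(s['pixels'][145:240,220:320],(400,380),interpolation=cv2.INTER_CUBIC)
b=cv2.resize(s['pixels'][240:340,290:420],(400,308),interpolation=cv2.INTER_CUBIC)[:220]
c=cv2.resize(d['pixels'][175:265,230:325],(400,379),interpolation=cv2.INTER_CUBIC)
c=cv2.copyMakeBorder(c,0,1,0,0,cv2.BORDER_CONSTANT)
e=cv2.resize(d['pixels'][105:168,170:250],(400,315),interpolation=cv2.INTER_CUBIC)[:220]
e=cv2.resize(d['pixels'][105:168,170:250],(279,220),interpolation=cv2.INTER_CUBIC);e=cv2.copyMakeBorder(e,0,0,0,121,cv2.BORDER_CONSTANT)
b=cv2.resize(s['pixels'][240:340,290:420],(286,220),interpolation=cv2.INTER_CUBIC);b=cv2.copyMakeBorder(b,0,0,0,114,cv2.BORDER_CONSTANT)
cv2.imwrite('pics/c.png',np.r_[np.c_[a,c],np.c_[b,e]])
for im,n in((s,'scene'),(d,'side')):
    P=depthpts(im); hsv=cv2.cvtColor(im['pixels'],cv2.COLOR_BGR2HSV)
    bl=(hsv[...,2]<60)&(P[...,2]>.012)&(P[...,2]<.12)&(P[...,0]>.15)&(P[...,0]<.95)&(abs(P[...,1])<.6)
    k,lab,stt,cen=cv2.connectedComponentsWithStats(bl.astype(np.uint8))
    for i in range(1,k):
        if stt[i,4]>25:
            Q=P[lab==i]; print(n,cen[i].round(),stt[i,4],Q.mean(0).round(3),'z',np.percentile(Q[:,2],[5,50,95]).round(3))
            for lo,hi in((.014,.03),(.046,.065)):
                q=Q[(Q[:,2]>lo)&(Q[:,2]<hi)]
                if len(q)>10:
                    r=cv2.minAreaRect(q[:,:2].astype(np.float32)*1000); print('   ',lo,len(q),np.round(r[0]),np.round(r[1]),round(r[2]),q[:,2].mean().round(4))
```

```text
Traceback (most recent call last):
cv2.error: OpenCV(4.12.0) /io/opencv/modules/imgcodecs/src/loadsave.cpp:1058: error: (-215:Assertion failed) image.channels() == 1 || image.channels() == 3 || image.channels() == 4 in function 'imwrite_'
```

Run:
```python
from h import *
s=dict(np.load('scene.npz'));d=dict(np.load('side.npz'))
R=lambda i,w,h:cv2.resize(i,(w,h),interpolation=cv2.INTER_CUBIC)
cv2.imwrite('pics/c.png',np.vstack([np.hstack([R(s['pixels'][145:240,220:320],400,300),R(d['pixels'][175:265,230:325],400,300)]),np.hstack([R(s['pixels'][240:340,290:420],400,300),R(d['pixels'][105:168,170:250],400,300)])]))
for im,n in((s,'scene'),(d,'side')):
    P=depthpts(im); hsv=cv2.cvtColor(im['pixels'],cv2.COLOR_BGR2HSV)
    bl=(hsv[...,2]<60)&(P[...,2]>.012)&(P[...,2]<.12)&(P[...,0]>.15)&(P[...,0]<.95)&(abs(P[...,1])<.6)
    k,lab,stt,cen=cv2.connectedComponentsWithStats(bl.astype(np.uint8))
    for i in range(1,k):
        if stt[i,4]>25:
            Q=P[lab==i]; print(n,cen[i].round(),stt[i,4],Q.mean(0).round(3),'z',np.percentile(Q[:,2],[5,50,95]).round(3))
            for lo,hi in((.014,.03),(.046,.065)):
                q=Q[(Q[:,2]>lo)&(Q[:,2]<hi)]
                if len(q)>10:
                    r=cv2.minAreaRect(q[:,:2].astype(np.float32)*1000); print('   ',lo,len(q),np.round(r[0]),np.round(r[1]),round(r[2]),q[:,2].mean().round(4))
```

```text
scene [241. 165.] 340 [ 0.481 -0.306  0.032] z [0.015 0.026 0.057]
    0.014 198 [ 487. -308.] [ 73. 102.] 12 0.0232
    0.046 89 [ 472. -316.] [41. 30.] 82 0.0529
scene [298. 195.] 35 [ 0.455 -0.068  0.043] z [0.031 0.043 0.051]
    0.046 16 [460. -66.] [17. 29.] 9 0.0499
scene [298. 202.] 40 [ 0.47  -0.055  0.036] z [0.014 0.036 0.05 ]
    0.014 13 [463. -50.] [30. 60.] 53 0.0248
scene [249. 217.] 424 [ 0.621 -0.13   0.034] z [0.017 0.026 0.057]
    0.014 249 [ 623. -146.] [100.  78.] 74 0.0233
    0.046 122 [ 611. -146.] [43. 31.] 75 0.0536
scene [363. 275.] 105 [0.568 0.251 0.08 ] z [0.062 0.085 0.087]
side [203. 129.] 51 [0.561 0.246 0.074] z [0.059 0.075 0.087]
    0.046 11 [563. 246.] [37.  5.] 16 0.0607
side [261. 195.] 346 [ 0.609 -0.149  0.031] z [0.017 0.025 0.056]
    0.014 217 [ 620. -149.] [102.  78.] 76 0.0229
    0.046 65 [ 612. -145.] [44. 31.] 72 0.0539
side [215. 192.] 84 [ 0.462 -0.068  0.045] z [0.028 0.047 0.056]
    0.046 48 [462. -64.] [40. 26.] 88 0.0511
side [207. 198.] 26 [ 0.431 -0.064  0.025] z [0.021 0.025 0.03 ]
    0.014 24 [432. -62.] [26. 18.] 90 0.0242
side [205. 226.] 30 [ 0.363 -0.192  0.05 ] z [0.046 0.049 0.054]
    0.046 28 [ 363. -190.] [22. 19.] 9 0.05
side [250. 245.] 459 [ 0.47  -0.322  0.03 ] z [0.018 0.025 0.057]
    0.014 321 [ 480. -317.] [102.  79.] 81 0.0231
    0.046 77 [ 471. -316.] [42. 30.] 82 0.0542
```

View pics/c.png

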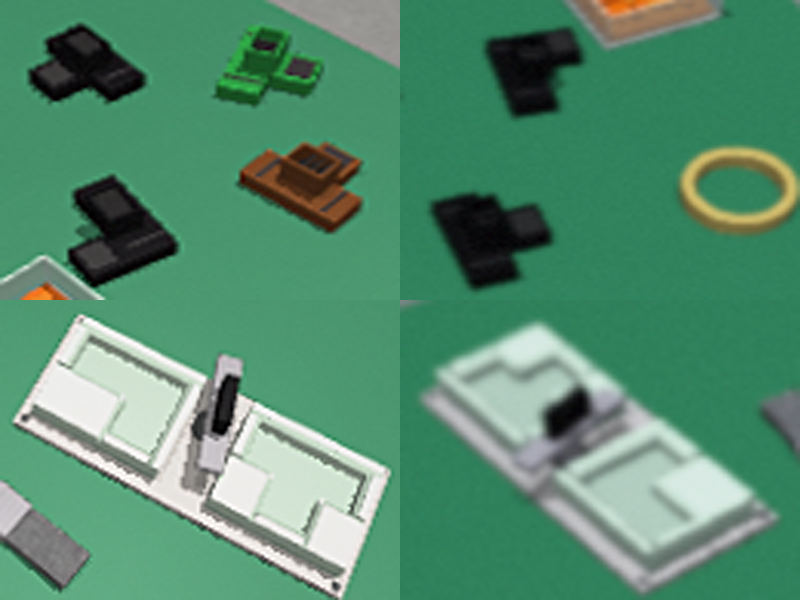

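The crops settle it. Scene (241,165) is the T and (250,217) is the L. Both lie right side up with the stem towards world +x, and the L's stem is at its +y end. The T pocket is the right-hand nest in the scene view (world +y), and the L pocket is the left-hand one.

Run:
```python
from h import *
for n in('scene','side'):
    im=dict(np.load(n+'.npz')); P=depthpts(im); hsv=cv2.cvtColor(im['pixels'],cv2.COLOR_BGR2HSV)
    box=(P[...,0]>.4)&(P[...,0]<.8)&(P[...,1]>.02)&(P[...,1]<.5)
    for nm,m in(('nesttop',(P[...,2]>.0325)&(P[...,2]<.0395)&(hsv[...,2]>150)&(hsv[...,1]<60)),('floor',(P[...,2]>.015)&(P[...,2]<.0215)&(hsv[...,2]>120)&(hsv[...,1]<60)),('plateup',(P[...,2]>.007)&(P[...,2]<.045)&(hsv[...,2]>110)&(hsv[...,1]<60)),('bar',(P[...,2]>.05)&(P[...,2]<.0585)),('rib',(P[...,2]>.08)&(P[...,2]<.089))):
        m=(m&box).astype(np.uint8); 
        k,lab,stt,cen=cv2.connectedComponentsWithStats(m,connectivity=8)
        for i in range(1,k):
            if stt[i,4]>25:
                Q=P[lab==i]; r=cv2.minAreaRect(Q[:,:2].astype(np.float32)*1000)
                print(n,nm,stt[i,4],'rect',np.round(r[0],1),np.round(r[1]),round(r[2],1),'z',np.median(Q[:,2]).round(4),'mean',Q[:,:2].mean(0).round(3))
    for nm,x,y in(('bin',.8,0),):
        pass
    m=(hsv[...,0]<20)&(hsv[...,1]>150)&(hsv[...,2]>180)&(P[...,2]<.1)&(P[...,2]>-.01); Q=P[m]; print('orange',Q[:,:2].min(0).round(3),Q[:,:2].max(0).round(3))
```

```text
scene nesttop 737 rect [597.9 166.4] [111. 129.] 10.8 z 0.0367 mean [0.606 0.164]
scene nesttop 836 rect [564.5 342.4] [111. 132.] 11.3 z 0.0368 mean [0.571 0.345]
scene floor 529 rect [594.5 163.8] [ 79. 105.] 11.2 z 0.0191 mean [0.585 0.171]
scene floor 569 rect [560.4 342.6] [ 81. 103.] 12.0 z 0.0191 mean [0.554 0.342]
scene floor 361 rect [756.8 186.9] [ 39. 103.] 1.7 z 0.0192 mean [0.758 0.19 ]
scene plateup 4737 rect [582.4 255.2] [141. 330.] 10.6 z 0.0215 mean [0.591 0.261]
scene plateup 512 rect [757.4 186.9] [ 40. 104.] 1.3 z 0.0196 mean [0.758 0.188]
scene bar 198 rect [561.9 250.6] [122.  25.] 23.4 z 0.0555 mean [0.574 0.254]
scene rib 78 rect [562.  250.2] [51. 13.] 22.5 z 0.0857 mean [0.564 0.251]
orange [ 0.699 -0.142] [ 0.808 -0.002]
side nesttop 140 rect [564.4 351.5] [111. 109.] 10.8 z 0.0359 mean [0.565 0.369]
side nesttop 115 rect [564.9 180.3] [168.  87.] 63.7 z 0.0366 mean [0.57  0.186]
side nesttop 157 rect [614.7 158.7] [ 84. 113.] 8.7 z 0.0367 mean [0.629 0.144]
side floor 74 rect [551.6 361.6] [76. 68.] 59.4 z 0.0194 mean [0.556 0.362]
side floor 140 rect [600.5 178.3] [ 78. 102.] 9.8 z 0.0194 mean [0.589 0.182]
side plateup 1570 rect [579.9 263.6] [147. 355.] 10.0 z 0.0228 mean [0.577 0.23 ]
side plateup 140 rect [755.7 184.8] [ 44. 106.] 2.5 z 0.0206 mean [0.756 0.18 ]
side bar 86 rect [561.2 251.1] [123.  30.] 22.6 z 0.0549 mean [0.555 0.246]
side rib 33 rect [561.3 251.2] [49. 15.] 30.6 z 0.0842 mean [0.561 0.251]
orange [ 0.717 -0.146] [0.82  0.015]
```

Measurements, all consistent with the given sizes and heights:

| Item | Position (m) | Yaw |
|---|---|---|
| Post | (0.562, 0.251) | plate 10.8° |
| T collar | (0.4715, -0.316) | -8° |
| L collar | (0.6115, -0.1455) | about -16° |
| T collar target | (0.555, 0.341) | – |
| L collar target | (0.589, 0.164) | – |

The stray white block at (0.757, 0.187) is the brush. I'll move above the T first.

```bash
python3 -m pendant '[{"jaw":1,"tx":33.6,"ty":-87.5,"az":5.6},{"jaw":1,"tx":33.6,"ty":-87.5,"az":5.6},{"jaw":1,"tx":33.6,"ty":-87.5,"az":5.6},{"jaw":1,"tx":33.6,"ty":-87.5,"az":5.6},{"jaw":1,"tx":33.6,"ty":-87.5,"az":5.6},{"jaw":1,"tx":33.6,"ty":-87.5,"az":5.6},{"jaw":1,"tx":33.6,"ty":-87.5,"az":5.6},{"jaw":1,"tx":33.6,"ty":-87.5,"az":5.6},{"jaw":1,"tx":33.6,"ty":-87.5,"az":5.6},{"jaw":1,"tx":33.6,"ty":-87.5,"az":5.6}]' 40
```

```text
invalid input at $[0]: expected keys jaw, tx, ty, tz, ax, ay, az
```

```bash
python3 -m pendant '[{"jaw":1,"tx":33.6,"ty":-87.5,"tz":0,"ax":0,"ay":0,"az":5.6},{"jaw":1,"tx":33.6,"ty":-87.5,"tz":0,"ax":0,"ay":0,"az":5.6},{"jaw":1,"tx":33.6,"ty":-87.5,"tz":0,"ax":0,"ay":0,"az":5.6},{"jaw":1,"tx":33.6,"ty":-87.5,"tz":0,"ax":0,"ay":0,"az":5.6},{"jaw":1,"tx":33.6,"ty":-87.5,"tz":0,"ax":0,"ay":0,"az":5.6},{"jaw":1,"tx":33.6,"ty":-87.5,"tz":0,"ax":0,"ay":0,"az":5.6},{"jaw":1,"tx":33.6,"ty":-87.5,"tz":0,"ax":0,"ay":0,"az":5.6},{"jaw":1,"tx":33.6,"ty":-87.5,"tz":0,"ax":0,"ay":0,"az":5.6},{"jaw":1,"tx":33.6,"ty":-87.5,"tz":0,"ax":0,"ay":0,"az":5.6},{"jaw":1,"tx":33.6,"ty":-87.5,"tz":0,"ax":0,"ay":0,"az":5.6}]' 40
```

```text
clock: 1.35
position: [0.3597, -0.0266, 0.2101]
ee_rot: [0.0, 0.07, 0.998, 0.0]
contact_force: [2.0, 0.6, -0.2]
width: 0.085
gripper_force: 0.0
```

```bash
python3 -m pendant '[{"jaw":1,"tx":11.2,"ty":-29.1,"tz":0,"ax":0,"ay":0,"az":0},{"jaw":1,"tx":11.2,"ty":-29.1,"tz":0,"ax":0,"ay":0,"az":0},{"jaw":1,"tx":11.2,"ty":-29.1,"tz":0,"ax":0,"ay":0,"az":0},{"jaw":1,"tx":11.2,"ty":-29.1,"tz":0,"ax":0,"ay":0,"az":0},{"jaw":1,"tx":11.2,"ty":-29.1,"tz":0,"ax":0,"ay":0,"az":0},{"jaw":1,"tx":11.2,"ty":-29.1,"tz":0,"ax":0,"ay":0,"az":0},{"jaw":1,"tx":11.2,"ty":-29.1,"tz":0,"ax":0,"ay":0,"az":0}]' 40
cat > w.py <<'E'
from h import *
import sys
st=manip.get_state(); im=grab('wrist'); cv2.imwrite('pics/%s.png'%sys.argv[1],im['pixels'])
q=st['ee_rot']; from scipy.spatial.transform import Rotation as R
M=R.from_quat([q[1],q[2],q[3],q[0]]).as_matrix(); print('tcp',st['position'].round(4),'y-ang',np.degrees(np.arctan2(M[1,1],M[0,1])).round(2),'z',M[:,2].round(3),'q6',st['qpos'][5].round(2))
zo=float(sys.argv[2]) if len(sys.argv)>2 else 0
P=depthpts(im); hsv=cv2.cvtColor(im['pixels'],cv2.COLOR_BGR2HSV)
for lo,hi in((.046,.06),(.015,.028)):
    m=((P[...,2]>lo+zo)&(P[...,2]<hi+zo)&(hsv[...,2]<90)&(im['depth']>0)).astype(np.uint8)
    k,lab,stt,cen=cv2.connectedComponentsWithStats(m)
    for i in range(1,k):
        if stt[i,4]>300:
            Q=P[lab==i]; r=cv2.minAreaRect(Q[:,:2].astype(np.float32)*1000); print(lo,stt[i,4],cen[i].round(),'rect',np.round(r[0],1),np.round(r[1],1),round(r[2],1),'z',np.percentile(Q[:,2],[10,50,90]).round(4))
E
python3 w.py d
```

```text
clock: 2.22
position: [0.4708, -0.3149, 0.2091]
ee_rot: [-0.001, 0.07, 0.998, 0.001]
contact_force: [0.3, 0.4, 0.6]
width: 0.0852
gripper_force: 0.0
tcp [ 0.4708 -0.3149  0.2091] y-ang 81.94 z [-0.002  0.002 -1.   ] q6 -2.14
0.046 555 [368.  45.] rect [ 363.7 -196.7] [33.4 24.7] 24.0 z [0.0471 0.0507 0.0536]
0.046 561 [499. 135.] rect [467.7 -59.5] [30.4 23.4] 89.0 z [0.0468 0.0497 0.0523]
0.046 824 [252. 173.] rect [ 473.3 -315.4] [39.4 30.7] 81.7 z [0.0477 0.0538 0.0572]
0.046 764 [414. 269.] rect [ 613.9 -145. ] [41.5 31.4] 74.3 z [0.0477 0.0537 0.057 ]
0.015 534 [387.  26.] rect [ 348.7 -163.1] [28.5 18.7] 23.7 z [0.0223 0.0233 0.0243]
0.015 332 [464. 111.] rect [451.1 -65.3] [40.5 71.9] 88.4 z [0.0163 0.0215 0.0259]
0.015 639 [480.  98.] rect [432.2 -62.6] [26.3 30.7] 0.8 z [0.0221 0.0231 0.0242]
0.015 2371 [254. 154.] rect [ 463.2 -313.8] [99.  39.9] 80.8 z [0.0216 0.0227 0.0238]
0.015 641 [253. 198.] rect [ 510.4 -321.7] [39.6 24.4] 79.8 z [0.0222 0.0233 0.0243]
0.015 2124 [404. 251.] rect [ 623.6 -148.2] [100.2  80.6] 74.9 z [0.0208 0.0226 0.0238]
```

View pics/d.png

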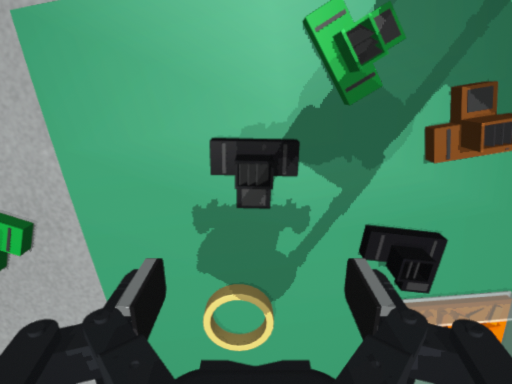

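The wrist view shows the black T at pixel (253,173) with its crossbar and stem clear, and the L at (405,260). The brown and green look-alikes are elsewhere. Its numbers agree with the other views within 2 mm, so I'll descend and grip.

```bash
python3 -m pendant '[{"jaw":1,"tx":0.15,"ty":-0.07,"tz":-6,"ax":0,"ay":0,"az":-0.6},{"jaw":1,"tx":0.15,"ty":-0.07,"tz":-11,"ax":0,"ay":0,"az":-0.6},{"jaw":1,"tx":0.15,"ty":-0.07,"tz":-15,"ax":0,"ay":0,"az":-0.6},{"jaw":1,"tx":0.15,"ty":-0.07,"tz":-17.5,"ax":0,"ay":0,"az":-0.6},{"jaw":1,"tx":0.15,"ty":-0.07,"tz":-18.3,"ax":0,"ay":0,"az":-0.6},{"jaw":-1,"tx":0.15,"ty":-0.07,"tz":-18.3,"ax":0,"ay":0,"az":-0.6},{"jaw":-1,"tx":0.15,"ty":-0.07,"tz":-18.3,"ax":0,"ay":0,"az":-0.6},{"jaw":-1,"tx":0.15,"ty":-0.07,"tz":-18.3,"ax":0,"ay":0,"az":-0.6},{"jaw":-1,"tx":0.15,"ty":-0.07,"tz":-18.3,"ax":0,"ay":0,"az":-0.6},{"jaw":-1,"tx":0.15,"ty":-0.07,"tz":-18.3,"ax":0,"ay":0,"az":-0.6}]' 60
```

```text
clock: 3.52
position: [0.474, -0.317, 0.0289]
ee_rot: [0.001, 0.075, 0.997, -0.001]
contact_force: [-0.4, 0.3, 5.0]
width: 0.0378
gripper_force: 59.8
```

```bash
python3 -m pendant '[{"jaw":-1,"tx":0,"ty":0,"tz":2,"ax":0,"ay":0,"az":0},{"jaw":-1,"tx":0,"ty":0,"tz":6,"ax":0,"ay":0,"az":0},{"jaw":-1,"tx":0,"ty":0,"tz":11,"ax":0,"ay":0,"az":0},{"jaw":-1,"tx":0.3,"ty":2,"tz":14,"ax":0,"ay":0,"az":1},{"jaw":-1,"tx":0.8,"ty":6,"tz":15,"ax":0,"ay":0,"az":4},{"jaw":-1,"tx":1.4,"ty":11,"tz":15,"ax":0,"ay":0,"az":8},{"jaw":-1,"tx":2,"ty":17,"tz":15,"ax":0,"ay":0,"az":12},{"jaw":-1,"tx":2.8,"ty":23,"tz":15,"ax":0,"ay":0,"az":16},{"jaw":-1,"tx":3.6,"ty":29,"tz":15,"ax":0,"ay":0,"az":19.5},{"jaw":-1,"tx":4.4,"ty":35,"tz":15,"ax":0,"ay":0,"az":19.5}]' 60
python3 -m pendant '[{"jaw":-1,"tx":1,"ty":6,"tz":0,"ax":0,"ay":0,"az":0},{"jaw":-1,"tx":1.8,"ty":12,"tz":0,"ax":0,"ay":0,"az":0},{"jaw":-1,"tx":2.6,"ty":18,"tz":0,"ax":0,"ay":0,"az":0},{"jaw":-1,"tx":3.3,"ty":24,"tz":0,"ax":0,"ay":0,"az":0},{"jaw":-1,"tx":3.7,"ty":28,"tz":0,"ax":0,"ay":0,"az":0},{"jaw":-1,"tx":3.8,"ty":30.6,"tz":0,"ax":0,"ay":0,"az":0},{"jaw":-1,"tx":3.8,"ty":30.6,"tz":0,"ax":0,"ay":0,"az":0},{"jaw":-1,"tx":3.8,"ty":30.6,"tz":0,"ax":0,"ay":0,"az":0}]' 60
python3 w.py e 0.15
```

```text
clock: 4.78
position: [0.517, 0.0355, 0.1776]
ee_rot: [0.001, -0.095, 0.995, -0.0]
contact_force: [1.1, -0.7, -1.2]
width: 0.0374
gripper_force: 60.8
clock: 5.78
position: [0.5548, 0.3383, 0.1771]
ee_rot: [-0.0, -0.094, 0.996, -0.001]
contact_force: [0.4, 0.2, -2.4]
width: 0.0376
gripper_force: 60.8
tcp [0.5548 0.3383 0.1771] y-ang 100.84 z [-0.    -0.001 -1.   ] q6 -1.32
0.046 3570 [252. 259.] rect [554.6 339. ] [31.6 41.4] 11.7 z [0.1974 0.2021 0.2053]
0.015 8453 [255. 209.] rect [544.2 336.9] [40.5 99.8] 11.0 z [0.1699 0.1709 0.1719]
0.015 797 [255. 296.] rect [597.8 346.6] [11.6 39.9] 10.3 z [0.1702 0.1711 0.1721]
```

View pics/e.png

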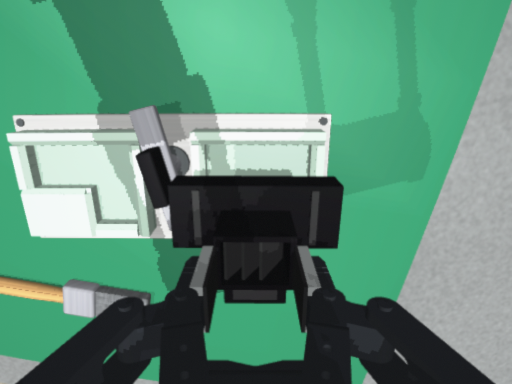

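The wrist view shows the T held square at (255,230), with its nest partly hidden beneath it around (260,160). I'll check the fixture pose through the same camera.

```bash
cat > fx.py <<'E'
from h import *
im=dict(np.load('wrist.npz')); P=depthpts(im); hsv=cv2.cvtColor(im['pixels'],cv2.COLOR_BGR2HSV)
t=np.radians(10.8); Rm=np.array([[np.cos(t),np.sin(t)],[-np.sin(t),np.cos(t)]])
F=((P[...,:2]-[.562,.2507])@Rm.T)*1000
br=(hsv[...,1]<60)&(hsv[...,2]>120)&(im['depth']>0)
z=P[...,2]
for n,m in(('plate',br&(z>.006)&(z<.0145)),('nestT',br&(z>.032)&(z<.041)&(F[...,1]>20)),('nestL',br&(z>.032)&(z<.041)&(F[...,1]<-20)),('floorT',br&(z>.014)&(z<.023)&(F[...,1]>30)),('floorL',br&(z>.014)&(z<.023)&(F[...,1]<-30))):
    m&=(abs(F[...,0]-20)<90)&(abs(F[...,1])<180)
    f=F[m]
    if len(f)>50: print(n,len(f),'x',np.percentile(f[:,0],[.5,99.5]).round(1),'y',np.percentile(f[:,1],[.5,99.5]).round(1),'z',np.median(z[m]).round(4))
# yaw from plate back edge: min x vs y
m=br&(z>.006)&(z<.0145); f=F[m]
e=[(y,np.percentile(f[abs(f[:,1]-y)<4][:,0],1)) for y in range(-155,156,10) if (abs(f[:,1]-y)<4).sum()>10]
e=np.array(e); print('edge fit',np.polyfit(e[:,0],e[:,1],1),len(e))
E
python3 fx.py
```

```text
plate 5570 x [-48.   91.4] y [-162.7  164.2] z 0.011
nestT 2499 x [-33.3   9.5] y [ 24.9 154.6] z 0.0362
nestL 7041 x [-33.1  77.1] y [-154.8  -24.8] z 0.0367
floorT 3320 x [-33.3  14. ] y [ 37.1 142.4] z 0.0187
floorL 5212 x [-33.2  64.5] y [-143.   -43.1] z 0.0191
edge fit [-1.50073587e-02 -4.07304978e+01] 32
```

The wrist and scene references both give the same correction, +2.5 mm in x and +2.5 mm in y. I'll lower to just inside the rim.

```bash
python3 -m pendant '[{"jaw":-1,"tx":0.25,"ty":0.25,"tz":-4,"ax":0,"ay":0,"az":0},{"jaw":-1,"tx":0.25,"ty":0.25,"tz":-8,"ax":0,"ay":0,"az":0},{"jaw":-1,"tx":0.25,"ty":0.25,"tz":-10,"ax":0,"ay":0,"az":0},{"jaw":-1,"tx":0.25,"ty":0.25,"tz":-11,"ax":0,"ay":0,"az":0},{"jaw":-1,"tx":0.25,"ty":0.25,"tz":-11.4,"ax":0,"ay":0,"az":0},{"jaw":-1,"tx":0.25,"ty":0.25,"tz":-11.8,"ax":0,"ay":0,"az":0},{"jaw":-1,"tx":0.25,"ty":0.25,"tz":-12.1,"ax":0,"ay":0,"az":0},{"jaw":-1,"tx":0.25,"ty":0.25,"tz":-12.1,"ax":0,"ay":0,"az":0}]' 60
python3 -m pendant '[{"jaw":-1,"tx":0,"ty":0,"tz":-0.3,"ax":0,"ay":0,"az":0},{"jaw":-1,"tx":0,"ty":0,"tz":-0.6,"ax":0,"ay":0,"az":0},{"jaw":-1,"tx":0,"ty":0,"tz":-0.8,"ax":0,"ay":0,"az":0},{"jaw":-1,"tx":0,"ty":0,"tz":-0.8,"ax":0,"ay":0,"az":0}]' 60
```

```text
clock: 6.82
position: [0.5575, 0.3423, 0.0563]
ee_rot: [0.0, -0.095, 0.995, 0.0]
contact_force: [-0.1, 0.3, -2.3]
width: 0.0377
gripper_force: 60.8
clock: 7.32
position: [0.5573, 0.3421, 0.0477]
ee_rot: [-0.0, -0.095, 0.995, -0.0]
contact_force: [-0.1, -0.3, -2.2]
width: 0.0375
gripper_force: 60.8
```

```bash
python3 -m pendant '[{"jaw":-1,"tx":0,"ty":0,"tz":-0.1,"ax":0,"ay":0,"az":0},{"jaw":-1,"tx":0,"ty":0,"tz":-0.2,"ax":0,"ay":0,"az":0},{"jaw":-1,"tx":0,"ty":0,"tz":-0.2,"ax":0,"ay":0,"az":0}]' 60; python3 w.py f 0.018
```

```text
clock: 7.7
position: [0.5576, 0.3423, 0.0469]
ee_rot: [0.0, -0.095, 0.995, 0.0]
contact_force: [-2.1, -0.7, 4.0]
width: 0.0378
gripper_force: 61.5
tcp [0.5576 0.3423 0.0469] y-ang 100.88 z [ 0.001  0.    -1.   ] q6 -1.32
0.046 1809 [ 81. 231.] rect [560.1 256.6] [50.3 11.3] 35.4 z [0.0657 0.0715 0.0767]
0.046 3938 [252. 258.] rect [557.5 341.4] [31.5 44.4] 11.0 z [0.0658 0.0709 0.0751]
0.015 8472 [255. 208.] rect [547.2 340.7] [40.5 99.7] 10.7 z [0.0397 0.0408 0.0417]
0.015 800 [255. 296.] rect [600.4 350.8] [11.3 39.4] 10.3 z [0.0402 0.0412 0.0421]
```

Contact felt, and the flange top reads 0.0408, so the T is home. I'll release it, rise, and travel to the L.

```bash
python3 -m pendant '[{"jaw":0.5,"tx":0,"ty":0,"tz":0.1,"ax":0,"ay":0,"az":0},{"jaw":0.5,"tx":0,"ty":0,"tz":0.1,"ax":0,"ay":0,"az":0},{"jaw":0.5,"tx":0,"ty":0,"tz":0.1,"ax":0,"ay":0,"az":0},{"jaw":0.5,"tx":0,"ty":0,"tz":2,"ax":0,"ay":0,"az":0},{"jaw":0.5,"tx":0,"ty":0,"tz":6,"ax":0,"ay":0,"az":0},{"jaw":1,"tx":0,"ty":0,"tz":11,"ax":0,"ay":0,"az":0},{"jaw":1,"tx":0.3,"ty":-3,"tz":15,"ax":0,"ay":0,"az":-2},{"jaw":1,"tx":1,"ty":-9,"tz":15,"ax":0,"ay":0,"az":-6},{"jaw":1,"tx":1.7,"ty":-15,"tz":15,"ax":0,"ay":0,"az":-10},{"jaw":1,"tx":2.4,"ty":-21,"tz":15,"ax":0,"ay":0,"az":-14}]' 40
python3 -m pendant '[{"jaw":1,"tx":0.7,"ty":-6,"tz":0,"ax":0,"ay":0,"az":-4},{"jaw":1,"tx":1.4,"ty":-12,"tz":0,"ax":0,"ay":0,"az":-8},{"jaw":1,"tx":2.1,"ty":-18,"tz":0,"ax":0,"ay":0,"az":-12.4},{"jaw":1,"tx":2.7,"ty":-24,"tz":0,"ax":0,"ay":0,"az":-12.4},{"jaw":1,"tx":3.0,"ty":-27.7,"tz":0,"ax":0,"ay":0,"az":-12.4},{"jaw":1,"tx":3.0,"ty":-27.7,"tz":0,"ax":0,"ay":0,"az":-12.4},{"jaw":1,"tx":3.0,"ty":-27.7,"tz":0,"ax":0,"ay":0,"az":-12.4}]' 40
python3 w.py g
python3 - <<'E'
from h import *
s=grab('scene');P=depthpts(s);hsv=cv2.cvtColor(s['pixels'],cv2.COLOR_BGR2HSV)
m=(hsv[...,2]<60)&(P[...,2]>.036)&(P[...,2]<.046)&(abs(P[...,0]-.56)<.08)&(abs(P[...,1]-.34)<.07)
r=cv2.minAreaRect(P[m][:,:2].astype(np.float32)*1000);print('T seated',m.sum(),r,np.percentile(P[m][:,2],[10,50,90]))
E
```

```text
clock: 9.0
position: [0.5817, 0.1305, 0.1961]
ee_rot: [0.0, 0.028, 1.0, 0.0]
contact_force: [0.2, -1.1, 0.1]
width: 0.0856
gripper_force: 0.0
clock: 9.88
position: [0.6113, -0.1442, 0.1957]
ee_rot: [-0.0, 0.135, 0.991, 0.001]
contact_force: [0.4, 0.6, 0.6]
width: 0.0857
gripper_force: 0.0
tcp [ 0.6113 -0.1442  0.1957] y-ang 74.46 z [-0.001  0.001 -1.   ] q6 -1.64
0.046 329 [303.   6.] rect [474.3 -62.4] [15.3 39.6] 1.6 z [0.0473 0.053  0.0572]
0.046 891 [252. 177.] rect [ 613.8 -145.4] [39.7 30.1] 74.9 z [0.0478 0.0535 0.0572]
0.015 884 [310.  21.] rect [476.9 -63.2] [40.  98.4] 1.9 z [0.0209 0.0227 0.024 ]
0.015 3587 [262. 168.] rect [ 623.7 -147.6] [99.3 80.7] 74.8 z [0.0217 0.0228 0.0239]
T seated 328 ((566.240234375, 343.7101745605469), (81.08443450927734, 98.81146240234375), 10.345230102539062) [0.03837537 0.04116572 0.04355648]
```

T is seated in the scene view, within 2 mm and level. The L reads (0.6138, -0.1454) at 74.9°, so I'll descend and grip.

```bash
python3 -m pendant '[{"jaw":1,"tx":0.1,"ty":-0.1,"tz":-6,"ax":0,"ay":0,"az":0.4},{"jaw":1,"tx":0.1,"ty":-0.1,"tz":-11,"ax":0,"ay":0,"az":0.4},{"jaw":1,"tx":0.1,"ty":-0.1,"tz":-14,"ax":0,"ay":0,"az":0.4},{"jaw":1,"tx":0.1,"ty":-0.1,"tz":-16,"ax":0,"ay":0,"az":0.4},{"jaw":1,"tx":0.1,"ty":-0.1,"tz":-16.7,"ax":0,"ay":0,"az":0.4},{"jaw":-1,"tx":0.1,"ty":-0.1,"tz":-16.7,"ax":0,"ay":0,"az":0.4},{"jaw":-1,"tx":0.1,"ty":-0.1,"tz":-16.7,"ax":0,"ay":0,"az":0.4},{"jaw":-1,"tx":0.1,"ty":-0.1,"tz":-16.7,"ax":0,"ay":0,"az":0.4},{"jaw":-1,"tx":0.1,"ty":-0.1,"tz":-16.7,"ax":0,"ay":0,"az":0.4},{"jaw":-1,"tx":0.1,"ty":-0.1,"tz":-16.7,"ax":0,"ay":0,"az":0.4}]' 60
```

```text
clock: 11.22
position: [0.6136, -0.146, 0.0308]
ee_rot: [0.001, 0.132, 0.991, -0.0]
contact_force: [-0.8, -0.3, 6.5]
width: 0.0369
gripper_force: 59.6
```

```bash
python3 -m pendant '[{"jaw":-1,"tx":0,"ty":0,"tz":2,"ax":0,"ay":0,"az":0},{"jaw":-1,"tx":0,"ty":0,"tz":6,"ax":0,"ay":0,"az":0},{"jaw":-1,"tx":0,"ty":0,"tz":11,"ax":0,"ay":0,"az":0},{"jaw":-1,"tx":0,"ty":2,"tz":14,"ax":0,"ay":0,"az":2},{"jaw":-1,"tx":-0.5,"ty":6,"tz":15,"ax":0,"ay":0,"az":6},{"jaw":-1,"tx":-0.9,"ty":12,"tz":15,"ax":0,"ay":0,"az":11},{"jaw":-1,"tx":-1.4,"ty":18,"tz":15,"ax":0,"ay":0,"az":16},{"jaw":-1,"tx":-1.8,"ty":24,"tz":15,"ax":0,"ay":0,"az":21},{"jaw":-1,"tx":-2.2,"ty":29,"tz":15,"ax":0,"ay":0,"az":26},{"jaw":-1,"tx":-2.4,"ty":31,"tz":15,"ax":0,"ay":0,"az":26}]' 60
python3 -m pendant '[{"jaw":-1,"tx":0,"ty":0,"tz":0,"ax":0,"ay":0,"az":0},{"jaw":-1,"tx":0,"ty":0,"tz":0,"ax":0,"ay":0,"az":0}]' 60
python3 w.py i 0.15; python3 fx.py
```

```text
clock: 12.48
position: [0.5877, 0.1668, 0.179]
ee_rot: [-0.0, -0.096, 0.995, 0.0]
contact_force: [0.2, -0.4, -0.8]
width: 0.0368
gripper_force: 60.4
clock: 12.72
position: [0.5887, 0.1626, 0.1789]
ee_rot: [-0.0, -0.094, 0.996, -0.001]
contact_force: [-0.3, 0.3, -1.1]
width: 0.0368
gripper_force: 60.4
tcp [0.5887 0.1626 0.1789] y-ang 100.8 z [-0.    -0.001 -1.   ] q6 -1.6
0.046 3406 [252. 259.] rect [589.5 164.5] [31.5 42.5] 11.4 z [0.1975 0.2022 0.2053]
0.015 8714 [258. 212.] rect [590.8 163.5] [63.6 99.9] 10.6 z [0.1699 0.1709 0.1719]
0.015 302 [282. 296.] rect [630.4 188.7] [11.9 15. ] 19.4 z [0.17   0.171  0.1719]
plate 5268 x [-47.7  91.3] y [-164.3  162.9] z 0.0107
nestT 6034 x [-32.8  77.3] y [ 25.1 154.7] z 0.0363
nestL 2518 x [-33.4  11.6] y [-155.2  -25.4] z 0.0362
floorT 300 x [-33.3  11.6] y [ 31.7 154.3] z 0.018
floorL 3518 x [-33.4  16.5] y [-143.1  -37.7] z 0.0187
edge fit [ 1.95353426e-03 -4.44733054e+01] 31
```

View pics/i.png

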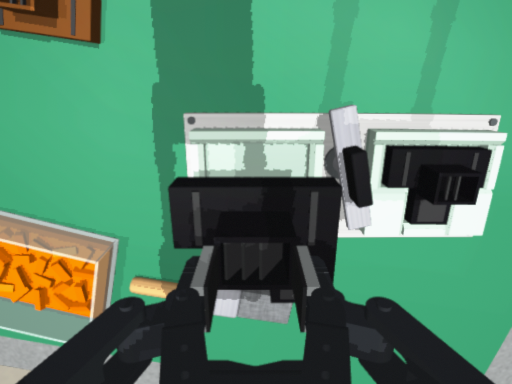

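The wrist view shows the L held over the left nest at (255,235), its stem hidden behind the fingers. The T is seated on the right at (437,180), and the button at (350,170) is still open. I'll lower to just above the rim and remeasure.

```bash
python3 -m pendant '[{"jaw":-1,"tx":0.1,"ty":0,"tz":-4,"ax":0,"ay":0,"az":0},{"jaw":-1,"tx":0.1,"ty":0,"tz":-8,"ax":0,"ay":0,"az":0},{"jaw":-1,"tx":0.1,"ty":0,"tz":-10,"ax":0,"ay":0,"az":0},{"jaw":-1,"tx":0.1,"ty":0,"tz":-10.5,"ax":0,"ay":0,"az":0},{"jaw":-1,"tx":0.1,"ty":0,"tz":-10.5,"ax":0,"ay":0,"az":0},{"jaw":-1,"tx":0.1,"ty":0,"tz":-10.5,"ax":0,"ay":0,"az":0}]' 60
python3 w.py j 0.045; python3 fx.py | grep nest
```

```text
clock: 13.52
position: [0.5906, 0.1639, 0.0754]
ee_rot: [0.001, -0.094, 0.996, 0.0]
contact_force: [-0.8, -0.1, -0.7]
width: 0.037
gripper_force: 60.4
tcp [0.5906 0.1639 0.0754] y-ang 100.84 z [ 0.003  0.    -1.   ] q6 -1.6
0.046 3670 [252. 258.] rect [591.5 165.6] [31.6 42.4] 10.8 z [0.0927 0.0976 0.1016]
0.015 785 [396. 207.] rect [564.6 244.2] [49.8 13.6] 8.4 z [0.0615 0.0668 0.0718]
0.015 8638 [258. 211.] rect [593.2 164.8] [64.6 99.3] 10.8 z [0.0662 0.0672 0.0682]
0.015 304 [281. 296.] rect [631.8 190.2] [11.8 15.7] 12.1 z [0.0666 0.0675 0.0685]
nestT 4887 x [-33.   77.2] y [ 24.9 106.8] z 0.0363
nestL 6720 x [-33.3  76.3] y [-154.5  -25. ] z 0.0365
```

```bash
python3 -m pendant '[{"jaw":-1,"tx":-0.08,"ty":-0.1,"tz":-0.5,"ax":0,"ay":0,"az":0},{"jaw":-1,"tx":-0.08,"ty":-0.1,"tz":-1,"ax":0,"ay":0,"az":0},{"jaw":-1,"tx":-0.08,"ty":-0.1,"tz":-1.5,"ax":0,"ay":0,"az":0},{"jaw":-1,"tx":-0.08,"ty":-0.1,"tz":-2,"ax":0,"ay":0,"az":0},{"jaw":-1,"tx":-0.08,"ty":-0.1,"tz":-2.4,"ax":0,"ay":0,"az":0},{"jaw":-1,"tx":-0.08,"ty":-0.1,"tz":-2.6,"ax":0,"ay":0,"az":0},{"jaw":-1,"tx":-0.08,"ty":-0.1,"tz":-2.7,"ax":0,"ay":0,"az":0},{"jaw":-1,"tx":-0.08,"ty":-0.1,"tz":-2.7,"ax":0,"ay":0,"az":0}]' 60;  python3 w.py k 0.018
```

```text
clock: 14.58
position: [0.5886, 0.1632, 0.0488]
ee_rot: [0.0, -0.095, 0.995, 0.0]
contact_force: [-3.4, -0.1, 8.3]
width: 0.0367
gripper_force: 62.0
tcp [0.5886 0.1632 0.0488] y-ang 100.88 z [ 0.  0. -1.] q6 -1.6
0.046 1364 [423. 233.] rect [564.6 244.6] [50.3 13.7] 8.8 z [0.0656 0.0714 0.0768]
0.046 3777 [252. 258.] rect [589.4 164.3] [31.3 41.4] 10.7 z [0.0658 0.0709 0.0751]
0.015 8735 [259. 212.] rect [591.9 164.5] [ 66.1 100. ] 10.8 z [0.0397 0.0407 0.0417]
0.015 3699 [492. 233.] rect [574.3 311.3] [86.6 31.1] 23.7 z [0.0357 0.0403 0.0414]
```

Flange top is at 0.0407, so the L is seated. I'll release and rise. The last joint needs the flipped grasp on the rib, with the tool turned about -168°, to leave room for the counter-clockwise turn.

```bash
python3 -m pendant '[{"jaw":0.4,"tx":0,"ty":0,"tz":0.1,"ax":0,"ay":0,"az":0},{"jaw":0.4,"tx":0,"ty":0,"tz":0.1,"ax":0,"ay":0,"az":0},{"jaw":0.4,"tx":0,"ty":0,"tz":0.1,"ax":0,"ay":0,"az":0},{"jaw":0.4,"tx":0,"ty":0,"tz":2,"ax":0,"ay":0,"az":0},{"jaw":0.4,"tx":0,"ty":0,"tz":6,"ax":0,"ay":0,"az":0},{"jaw":0.4,"tx":0,"ty":0,"tz":11,"ax":0,"ay":0,"az":0},{"jaw":0.4,"tx":-1,"ty":3,"tz":14,"ax":0,"ay":0,"az":-10},{"jaw":0.4,"tx":-2,"ty":6,"tz":14,"ax":0,"ay":0,"az":-20},{"jaw":0.4,"tx":-2.6,"ty":8.7,"tz":14,"ax":0,"ay":0,"az":-30},{"jaw":0.4,"tx":-2.6,"ty":8.7,"tz":14,"ax":0,"ay":0,"az":-40}]' 40
python3 -m pendant '[{"jaw":0.4,"tx":0,"ty":0,"tz":0,"ax":0,"ay":0,"az":-10},{"jaw":0.4,"tx":0,"ty":0,"tz":0,"ax":0,"ay":0,"az":-20},{"jaw":0.4,"tx":0,"ty":0,"tz":0,"ax":0,"ay":0,"az":-30},{"jaw":0.4,"tx":0,"ty":0,"tz":0,"ax":0,"ay":0,"az":-40},{"jaw":0.4,"tx":0,"ty":0,"tz":0,"ax":0,"ay":0,"az":-50},{"jaw":0.4,"tx":0,"ty":0,"tz":0,"ax":0,"ay":0,"az":-60},{"jaw":0.4,"tx":0,"ty":0,"tz":0,"ax":0,"ay":0,"az":-70},{"jaw":0.4,"tx":0,"ty":0,"tz":0,"ax":0,"ay":0,"az":-80},{"jaw":0.4,"tx":0,"ty":0,"tz":0,"ax":0,"ay":0,"az":-90},{"jaw":0.4,"tx":0,"ty":0,"tz":0,"ax":0,"ay":0,"az":-100}]' 40
python3 -m pendant '[{"jaw":0.4,"tx":0,"ty":0,"tz":0,"ax":0,"ay":0,"az":-10},{"jaw":0.4,"tx":0,"ty":0,"tz":0,"ax":0,"ay":0,"az":-20},{"jaw":0.4,"tx":0,"ty":0,"tz":0,"ax":0,"ay":0,"az":-28.3},{"jaw":0.4,"tx":0,"ty":0,"tz":0,"ax":0,"ay":0,"az":-28.3},{"jaw":0.4,"tx":0,"ty":0,"tz":0,"ax":0,"ay":0,"az":-28.3}]' 40
python3 w.py l
python3 - <<'E'
from h import *
grab('scene');grab('side')
for n in('wrist','scene','side'):
    im=dict(np.load(n+'.npz'));P=depthpts(im);hsv=cv2.cvtColor(im['pixels'],cv2.COLOR_BGR2HSV);near=np.hypot(P[...,0]-.562,P[...,1]-.2507)<.07
    for nm,lo,hi in(('rib',.08,.09),('bar',.05,.059)):
        m=near&(P[...,2]>lo)&(P[...,2]<hi)
        if nm=='bar': m&=hsv[...,2]>70
        if m.sum()>15:
            r=cv2.minAreaRect(P[m][:,:2].astype(np.float32)*1000);print(n,nm,m.sum(),np.round(r[0],1),np.round(r[1]),round(r[2],1))
    for nm,c in(('T',(.5647,.3428)),('L',(.5985,.166))):
        m=(hsv[...,2]<70)&(P[...,2]>.035)&(P[...,2]<.046)&(abs(P[...,0]-c[0])<.08)&(abs(P[...,1]-c[1])<.068)
        if m.sum()>30:
            r=cv2.minAreaRect(P[m][:,:2].astype(np.float32)*1000);print(n,nm,m.sum(),np.round(r[0],1),np.round(r[1]),round(r[2],1),np.median(P[m][:,2]).round(4))
E
```

```text
clock: 15.88
position: [0.562, 0.2522, 0.1868]
ee_rot: [-0.0, 0.253, 0.967, 0.0]
contact_force: [0.2, -0.7, -0.6]
width: 0.0599
gripper_force: 0.0
clock: 17.12
position: [0.5627, 0.2502, 0.1866]
ee_rot: [-0.0, 0.904, 0.427, -0.0]
contact_force: [-0.8, 0.1, 0.2]
width: 0.06
gripper_force: 0.0
clock: 17.75
position: [0.5627, 0.2502, 0.1869]
ee_rot: [0.0, 0.98, 0.197, -0.0]
contact_force: [0.8, 0.3, 1.0]
width: 0.0597
gripper_force: 0.0
tcp [0.5627 0.2502 0.1869] y-ang -67.31 z [-0. -0. -1.] q6 1.48
wrist rib 864 [564.5 251.7] [50. 14.] 23.9
wrist bar 1963 [564.1 251.5] [119.  24.] 24.0
wrist T 2961 [567.6 344.4] [80. 99.] 10.6 0.0407
wrist L 3043 [599.7 166.3] [ 79. 100.] 10.5 0.0409
scene rib 78 [561.3 249.9] [52. 13.] 22.6
scene bar 198 [561.7 249.1] [123.  25.] 24.2
scene T 376 [566.  343.6] [82. 99.] 10.7 0.0413
scene L 390 [598.2 165.5] [80. 98.] 11.2 0.0416
side rib 35 [560.4 248.9] [48. 20.] 25.2
side bar 74 [561.  250.3] [122.  28.] 23.1
side T 121 [552.2 346. ] [87. 91.] 32.6 0.0411
side L 120 [594.5 160.9] [75. 99.] 6.5 0.042
```

View pics/l.png

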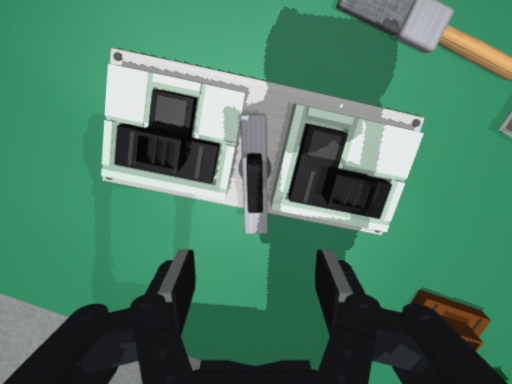

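The wrist view shows both housings flush in their own pockets, T at (168,135) and L at (335,175). The bar is open at (255,175), angled about 23.5°. I'll grip the rib.

```bash
python3 -m pendant '[{"jaw":0.4,"tx":0,"ty":0,"tz":-5,"ax":0,"ay":0,"az":1},{"jaw":0.4,"tx":0,"ty":0,"tz":-9,"ax":0,"ay":0,"az":1},{"jaw":0.4,"tx":0,"ty":0,"tz":-11.5,"ax":0,"ay":0,"az":1},{"jaw":0.4,"tx":0,"ty":0,"tz":-12.3,"ax":0,"ay":0,"az":1},{"jaw":0.4,"tx":0,"ty":0,"tz":-12.3,"ax":0,"ay":0,"az":1},{"jaw":-1,"tx":0,"ty":0,"tz":-12.3,"ax":0,"ay":0,"az":1},{"jaw":-1,"tx":0,"ty":0,"tz":-12.3,"ax":0,"ay":0,"az":1},{"jaw":-1,"tx":0,"ty":0,"tz":-12.3,"ax":0,"ay":0,"az":1},{"jaw":-1,"tx":0,"ty":0,"tz":-12.3,"ax":0,"ay":0,"az":1},{"jaw":-1,"tx":0,"ty":0,"tz":-12.3,"ax":0,"ay":0,"az":1}]' 30
```

```text
clock: 19.15
position: [0.5627, 0.2502, 0.0641]
ee_rot: [0.0, 0.979, 0.204, 0.0]
contact_force: [0.7, -0.2, 0.6]
width: 0.0003
gripper_force: 0.0
```

The jaws closed on nothing (width 0.0003), so I need to look.

```bash
python3 w.py m
python3 - <<'E'
from h import *
s=grab('scene');d=grab('side');w=dict(np.load('wrist.npz'))
R=lambda i,w,h:cv2.resize(i,(w,h),interpolation=cv2.INTER_CUBIC)
cv2.imwrite('pics/n.png',np.hstack([R(w['pixels'],400,300),R(s['pixels'][240:340,300:420],400,333)[:300]]))
st=manip.get_state();print(st['width'],st['contact_force'],st['moment'])
E
```

```text
tcp [0.5627 0.2502 0.0641] y-ang -66.42 z [ 0. -0. -1.] q6 1.46
0.046 871 [119. 171.] rect [557.9 342.6] [30.5 40.5] 11.0 z [0.0476 0.0534 0.0588]
0.046 389 [ 76. 186.] rect [551.6 355.6] [18.3  8.4] 8.6 z [0.0483 0.0547 0.059 ]
0.046 959 [388. 234.] rect [598.3 173. ] [25.4 49.9] 47.8 z [0.0476 0.0535 0.0587]
0.015 341 [326. 187.] rect [593.7 213.5] [26.1 85.3] 82.8 z [0.022  0.0248 0.0275]
-0.0001583635110709384 [ 0.57271966  0.04049283 -0.10462659] [0.00663014 0.01255339 0.05190629]
```

View pics/n.png

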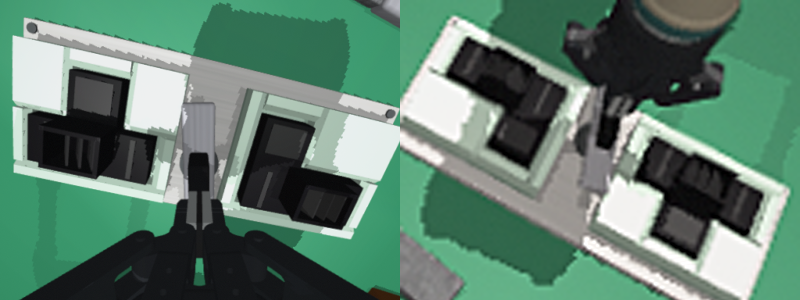

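Run:
```python
from h import *
w=dict(np.load('wrist.npz'));s=dict(np.load('scene.npz'));d=dict(np.load('side.npz'))
R=lambda i,w,h:cv2.resize(i,(w,h),interpolation=cv2.INTER_CUBIC)
cv2.imwrite('pics/o.png',np.hstack([R(w['pixels'][120:384,180:330],340,600),R(np.vstack([R(s['pixels'][250:315,330:400],460,300),R(d['pixels'][105:155,180:230],460,300)]),460,600)]))
for n,im in(('w',w),('s',s)):
    P=depthpts(im);m=(np.hypot(P[...,0]-.562,P[...,1]-.2507)<.07)&(P[...,2]>.05)&(P[...,2]<.059)
    hsv=cv2.cvtColor(im['pixels'],cv2.COLOR_BGR2HSV);m&=hsv[...,2]>70
    q=P[m][:,:2];c=np.cov((q-q.mean(0)).T);v=np.linalg.eigh(c)[1][:,1];print(n,m.sum(),q.mean(0),np.degrees(np.arctan2(v[1],v[0])))
P=depthpts(w);
for r in range(150,330,12): print(r,P[r,252].round(3),w['pixels'][r,252])
```

```text
w 3453 [0.59615565 0.26577143] -155.82367088085007
s 152 [0.59159218 0.26149304] -148.58529986855976
150 [0.61  0.273 0.055] [149 142 141]
162 [0.604 0.27  0.055] [148 142 141]
174 [0.597 0.267 0.055] [148 142 140]
186 [0.591 0.264 0.055] [147 141 140]
198 [0.586 0.262 0.062] [13 12 12]
210 [0.587 0.262 0.081] [14 12 13]
222 [0.582 0.26  0.084] [19 16 16]
234 [0.576 0.258 0.084] [18 16 16]
246 [0.574 0.257 0.092] [46 45 44]
258 [0.574 0.257 0.104] [39 38 37]
270 [0.573 0.256 0.113] [31 30 30]
282 [0.573 0.256 0.122] [24 24 24]
294 [0.57  0.255 0.125] [29 28 27]
306 [0.564 0.252 0.124] [29 27 26]
318 [0.559 0.25  0.124] [27 27 26]
```

View pics/o.png

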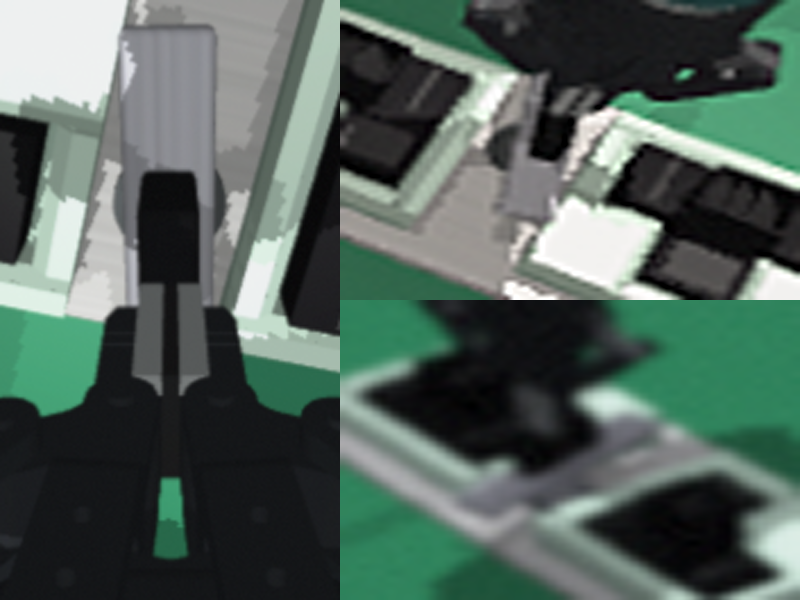

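Run:
```python
from h import *
w=dict(np.load('wrist.npz'));P=depthpts(w)
a=np.radians(23.6);F=((P[...,:2]-[.5627,.2502])@np.array([[np.cos(a),-np.sin(a)],[np.sin(a),np.cos(a)]]))*1000  # x along bar, y lateral
z=P[...,2]*1000
for r in (200,215,225,235,242,250,258,266,275,290):
    print(r,[(c,F[r,c].round(0).astype(int).tolist(),int(z[r,c]),int(w['pixels'][r,c].mean())) for c in range(226,290,6)])
print(proj(w,[[.5627,.2502,.064],[.5627,.2502,.084]]))
```

```text
200 [(226, [7, 21], 10, 189), (232, [9, 16], 17, 100), (238, [23, 10], 55, 115), (244, [27, 6], 66, 12), (250, [27, 3], 66, 11), (256, [27, 0], 67, 11), (262, [27, -4], 66, 13), (268, [23, -8], 54, 139), (274, [22, -11], 52, 91), (280, [7, -18], 11, 126), (286, [7, -23], 10, 127)]
215 [(226, [-5, 22], 9, 196), (232, [-3, 17], 16, 96), (238, [14, 10], 55, 113), (244, [26, 5], 84, 16), (250, [25, 3], 84, 16), (256, [25, 0], 83, 17), (262, [26, -3], 84, 20), (268, [13, -8], 54, 96), (274, [-2, -14], 16, 78), (280, [-5, -19], 10, 185), (286, [-5, -23], 10, 188)]
225 [(226, [-13, 22], 9, 202), (232, [-13, 17], 10, 201), (238, [7, 10], 54, 119), (244, [21, 6], 85, 16), (250, [21, 3], 85, 17), (256, [20, 0], 84, 18), (262, [20, -3], 85, 16), (268, [85, 0], 228, 96), (274, [-13, -14], 10, 122), (280, [-14, -19], 9, 145), (286, [-9, -22], 19, 89)]
235 [(226, [-21, 22], 11, 198), (232, [-22, 18], 9, 199), (238, [1, 10], 55, 184), (244, [15, 6], 84, 15), (250, [14, 3], 83, 16), (256, [15, 0], 85, 16), (262, [16, -3], 86, 15), (268, [0, -8], 54, 96), (274, [-21, -14], 10, 120), (280, [-21, -19],
[... 1116 characters left out ...]
, -9], 102, 28), (280, [8, -11], 102, 28), (286, [-33, -21], 36, 233)]
275 [(226, [8, 13], 110, 23), (232, [9, 10], 110, 21), (238, [8, 7], 110, 39), (244, [12, 5], 115, 89), (250, [13, 2], 117, 85), (256, [12, 0], 116, 19), (262, [12, -3], 116, 88), (268, [12, -5], 116, 88), (274, [9, -8], 111, 23), (280, [8, -11], 110, 22), (286, [8, -13], 110, 58)]
290 [(226, [15, 11], 130, 23), (232, [15, 9], 130, 22), (238, [15, 6], 130, 22), (244, [13, 4], 128, 22), (250, [10, 2], 123, 115), (256, [10, 0], 123, 27), (262, [13, -2], 127, 65), (268, [14, -5], 128, 22), (274, [16, -7], 131, 22), (280, [15, -9], 130, 23), (286, [13, -11], 128, 24)]
[[255.12632174 242.41592468]
 [255.2225115  260.24065968]]
```

The fingers are shut with no force, yet TCP z reads below the rib's top. I'll lift slightly and measure where the shut pad tips really are relative to the TCP.

```bash
python3 -m pendant '[{"jaw":-1,"tx":0,"ty":0,"tz":2,"ax":0,"ay":0,"az":0},{"jaw":-1,"tx":0,"ty":0,"tz":4,"ax":0,"ay":0,"az":0},{"jaw":-1,"tx":0,"ty":0,"tz":5,"ax":0,"ay":0,"az":0},{"jaw":-1,"tx":0,"ty":0,"tz":5,"ax":0,"ay":0,"az":0}]' 30
cat > tip.py <<'E'
from h import *
st=manip.get_state();w=grab('wrist');P=depthpts(w);p=st['position']
q=st['ee_rot'];from scipy.spatial.transform import Rotation as R
M=R.from_quat([q[1],q[2],q[3],q[0]]).as_matrix();L=(P-p)@M*1000 # tool frame mm; z>0 beyond TCP
near=(abs(L[...,0])<16)&(abs(L[...,1])<60)&(L[...,2]<12)&(L[...,2]>-70)&(w['depth']>0)
print('tcp',p.round(4))
for lo in range(-70,12,6):
    m=near&(L[...,2]>=lo)&(L[...,2]<lo+6)
    if m.sum(): print(lo,m.sum(),'x',L[m][:,0].min().round(),L[m][:,0].max().round(),'y',L[m][:,1].min().round(1),L[m][:,1].max().round(1))
E
python3 tip.py
python3 - <<'E'
from h import *
w=dict(np.load('wrist.npz'));P=depthpts(w);m=(np.hypot(P[...,0]-.562,P[...,1]-.2507)<.07)
for lo,hi in((.08,.0885),(.05,.059)):
    k=m&(P[...,2]>lo)&(P[...,2]<hi);r=cv2.minAreaRect(P[k][:,:2].astype(np.float32)*1000);print(k.sum(),r)
E
```

```text
clock: 19.8
position: [0.5631, 0.2503, 0.1146]
ee_rot: [-0.0, 0.979, 0.204, 0.001]
contact_force: [-0.4, 0.3, 0.1]
width: -0.0001
gripper_force: 0.0
tcp [0.5631 0.2503 0.1146]
-70 1405 x -11.0 16.0 y -31.8 31.2
-64 713 x -10.0 14.0 y -20.1 17.6
-58 374 x 7.0 13.0 y -14.0 13.2
-52 518 x 8.0 14.0 y -14.0 13.4
-46 423 x 8.0 13.0 y -14.0 13.2
-40 401 x 7.0 13.0 y -14.0 13.3
-34 303 x 8.0 14.0 y -13.8 12.9
-28 63 x 12.0 13.0 y -6.9 6.1
1305 ((567.353759765625, 253.11529541015625), (43.436058044433594, 13.817626953125), 23.920942306518555)
2453 ((572.1382446289062, 255.0890655517578), (103.09260559082031, 24.086694717407227), 24.044208526611328)
```

The shut pad tips are about 24 mm behind the nominal TCP. At TCP z = 0.064 they closed just above the rib (0.088 against 0.084), and nothing was disturbed. I'll open and go deeper in steps, watching the force.

```bash
python3 -m pendant '[{"jaw":0.3,"tx":0,"ty":0,"tz":0,"ax":0,"ay":0,"az":0},{"jaw":0.3,"tx":0,"ty":0,"tz":0,"ax":0,"ay":0,"az":0},{"jaw":0.3,"tx":0,"ty":0,"tz":0,"ax":0,"ay":0,"az":0},{"jaw":0.3,"tx":0,"ty":0,"tz":-3,"ax":0,"ay":0,"az":0},{"jaw":0.3,"tx":0,"ty":0,"tz":-5.4,"ax":0,"ay":0,"az":0},{"jaw":0.3,"tx":0,"ty":0,"tz":-5.7,"ax":0,"ay":0,"az":0},{"jaw":0.3,"tx":0,"ty":0,"tz":-6,"ax":0,"ay":0,"az":0},{"jaw":0.3,"tx":0,"ty":0,"tz":-6.2,"ax":0,"ay":0,"az":0},{"jaw":0.3,"tx":0,"ty":0,"tz":-6.4,"ax":0,"ay":0,"az":0}]' 30; python3 tip.py
```

```text
clock: 20.98
position: [0.5633, 0.2504, 0.0508]
ee_rot: [-0.0, 0.979, 0.204, 0.001]
contact_force: [0.4, -0.5, -0.4]
width: 0.0554
gripper_force: 0.0
tcp [0.5633 0.2504 0.0508]
-70 680 x -8.0 15.0 y -51.1 50.8
-64 992 x -10.0 13.0 y -41.6 40.9
-58 826 x -10.0 13.0 y -41.8 41.4
-52 728 x -10.0 13.0 y -41.6 41.1
-46 638 x -9.0 13.0 y -41.6 41.3
-40 1338 x -16.0 16.0 y -41.2 41.4
-34 1243 x -16.0 16.0 y -40.0 39.3
-28 43 x -8.0 11.0 y -34.0 30.3
-10 209 x -16.0 16.0 y -12.3 10.8
-4 398 x -16.0 16.0 y -12.8 11.3
2 7 x -15.0 15.0 y -58.3 52.3
8 2418 x -16.0 16.0 y -60.0 60.0
```

```bash
python3 -m pendant '[{"jaw":0.3,"tx":0,"ty":0,"tz":-0.4,"ax":0,"ay":0,"az":0},{"jaw":0.3,"tx":0,"ty":0,"tz":-0.8,"ax":0,"ay":0,"az":0},{"jaw":0.3,"tx":0,"ty":0,"tz":-1.2,"ax":0,"ay":0,"az":0},{"jaw":-1,"tx":0,"ty":0,"tz":-1.2,"ax":0,"ay":0,"az":0},{"jaw":-1,"tx":0,"ty":0,"tz":-1.2,"ax":0,"ay":0,"az":0},{"jaw":-1,"tx":0,"ty":0,"tz":-1.2,"ax":0,"ay":0,"az":0},{"jaw":-1,"tx":0,"ty":0,"tz":-1.2,"ax":0,"ay":0,"az":0},{"jaw":-1,"tx":0,"ty":0,"tz":-1.2,"ax":0,"ay":0,"az":0}]' 30
```

```text
clock: 22.02
position: [0.5627, 0.2505, 0.0382]
ee_rot: [-0.0, 0.979, 0.204, 0.0]
contact_force: [-0.8, 1.1, 0.5]
width: 0.0133
gripper_force: 31.8
```

Rib gripped (0.0133 m, 32 N). Now I'll turn it counter-clockwise.

```bash
python3 -m pendant '[{"jaw":-1,"tx":0,"ty":0,"tz":0,"ax":0,"ay":0,"az":4},{"jaw":-1,"tx":0,"ty":0,"tz":0,"ax":0,"ay":0,"az":12},{"jaw":-1,"tx":0,"ty":0,"tz":0,"ax":0,"ay":0,"az":20},{"jaw":-1,"tx":0,"ty":0,"tz":0,"ax":0,"ay":0,"az":28},{"jaw":-1,"tx":0,"ty":0,"tz":0,"ax":0,"ay":0,"az":36},{"jaw":-1,"tx":0,"ty":0,"tz":0,"ax":0,"ay":0,"az":44},{"jaw":-1,"tx":0,"ty":0,"tz":0,"ax":0,"ay":0,"az":52},{"jaw":-1,"tx":0,"ty":0,"tz":0,"ax":0,"ay":0,"az":60},{"jaw":-1,"tx":0,"ty":0,"tz":0,"ax":0,"ay":0,"az":66},{"jaw":-1,"tx":0,"ty":0,"tz":0,"ax":0,"ay":0,"az":70}]' 30
python3 -m pendant '[{"jaw":-1,"tx":0,"ty":0,"tz":0,"ax":0,"ay":0,"az":3},{"jaw":-1,"tx":0,"ty":0,"tz":0,"ax":0,"ay":0,"az":6},{"jaw":-1,"tx":0,"ty":0,"tz":0,"ax":0,"ay":0,"az":7.5},{"jaw":-1,"tx":0,"ty":0,"tz":0,"ax":0,"ay":0,"az":7.5},{"jaw":-1,"tx":0,"ty":0,"tz":0,"ax":0,"ay":0,"az":7.5}]' 30
python3 -c "
from h import *
s=manip.get_state();print(s['contact_force'],s['moment'],s['position'])"
```

```text
clock: 23.28
position: [0.5629, 0.2504, 0.0382]
ee_rot: [0.0, 0.684, 0.73, 0.0]
contact_force: [-0.1, 1.4, 0.7]
width: 0.0135
gripper_force: 31.8
clock: 23.9
position: [0.563, 0.2504, 0.0382]
ee_rot: [0.0, 0.636, 0.772, 0.0]
contact_force: [0.1, 1.6, 0.9]
width: 0.0136
gripper_force: 31.9
[0.11273052 1.55031231 0.91562306] [ 0.33956876 -0.07013065 -0.33276558] [0.56295184 0.25039842 0.03817215]
```

```bash
python3 -m pendant '[{"jaw":0.3,"tx":0,"ty":0,"tz":0,"ax":0,"ay":0,"az":0},{"jaw":0.3,"tx":0,"ty":0,"tz":0,"ax":0,"ay":0,"az":0},{"jaw":0.3,"tx":0,"ty":0,"tz":0,"ax":0,"ay":0,"az":0},{"jaw":0.3,"tx":0,"ty":0,"tz":1,"ax":0,"ay":0,"az":0},{"jaw":0.3,"tx":0,"ty":0,"tz":5,"ax":0,"ay":0,"az":0},{"jaw":0.3,"tx":0,"ty":0,"tz":11,"ax":0,"ay":0,"az":0},{"jaw":0.3,"tx":0,"ty":0,"tz":16,"ax":0,"ay":0,"az":0},{"jaw":0.3,"tx":0,"ty":0,"tz":16,"ax":0,"ay":0,"az":0},{"jaw":0.3,"tx":0,"ty":0,"tz":16,"ax":0,"ay":0,"az":0}]' 30
python3 - <<'E'
from h import *
for n in('wrist','scene'):
    im=grab(n);P=depthpts(im);hsv=cv2.cvtColor(im['pixels'],cv2.COLOR_BGR2HSV);near=np.hypot(P[...,0]-.562,P[...,1]-.2507)<.064
    for nm,lo,hi in(('rib',.08,.09),('bar',.05,.059)):
        m=near&(P[...,2]>lo)&(P[...,2]<hi)
        if nm=='bar': m&=hsv[...,2]>70
        r=cv2.minAreaRect(P[m][:,:2].astype(np.float32)*1000);print(n,nm,m.sum(),np.round(r[0],1),np.round(r[1]),round(r[2],1))
    for nm,c in(('T',(.5647,.3428)),('L',(.5985,.166))):
        m=(hsv[...,2]<70)&(P[...,2]>.035)&(P[...,2]<.046)&(abs(P[...,0]-c[0])<.08)&(abs(P[...,1]-c[1])<.068)
        r=cv2.minAreaRect(P[m][:,:2].astype(np.float32)*1000);print(n,nm,m.sum(),np.round(r[0],1),np.round(r[1]),round(r[2],1),np.median(P[m][:,2]).round(4))
    if n=='wrist': cv2.imwrite('pics/p.png',im['pixels'])
E
```

```text
clock: 25.02
position: [0.5623, 0.25, 0.1982]
ee_rot: [0.0, 0.636, 0.772, -0.0]
contact_force: [-0.4, 0.1, -1.0]
width: 0.0556
gripper_force: 0.0
wrist rib 803 [563.8 252. ] [14. 49.] 10.6
wrist bar 1859 [563.7 251.2] [ 24. 119.] 10.7
wrist T 3176 [567.3 344.6] [79. 98.] 10.8 0.0408
wrist L 2360 [599.6 166.2] [ 79. 100.] 10.9 0.0411
scene rib 98 [561.8 250.4] [16. 49.] 7.7
scene bar 257 [562.5 251.4] [ 27. 119.] 10.8
scene T 311 [566.2 344.1] [81. 99.] 10.7 0.0415
scene L 323 [597.3 165.4] [79. 99.] 10.3 0.0417
```

View pics/p.png

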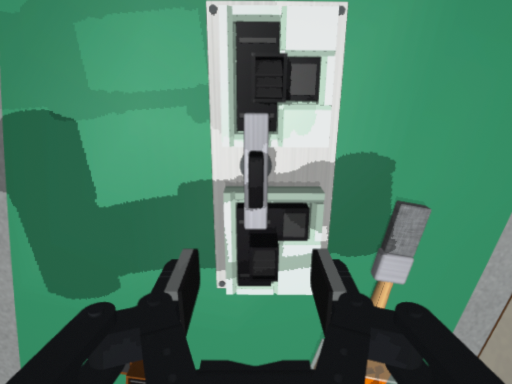

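The picture shows the bar at (256,170) lying square across at 10.7°, matching the plate's 10.8°, so it is at its stop. Its ends cover both housings, which are still level and home, and the robot is clear.

```bash
python3 -c "
from rig import manip
print(manip.sign_off())"
```

```text
the job is handed in; nothing more can be done
None
```

The job is handed in at about 25 s: by camera, both housings are seated in their own pockets and the turn-button is at its stop over both; my first close on the button's rib missed above it and I re-gripped lower.

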